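# Draw out the recorder's battery tray with the pull hook

## Task

The field recorder's battery tray has slid in beneath the overhanging blue case, where fingers cannot get at its pull loop. Take the hooked rod from the black tool mat, reach it in under the overhang, drop its hook through the loop and draw the tray out all the way to its stop. Then unhook the rod and lay it back down on the mat, standing on the underside of its handle as it was.

Things in the scene. Friction and masses are not known exactly. Their poses are not given: they have to be found in the camera images.
- hook: Rod whose end is bent straight down; the two others on the mat, same handle, end in a ball and a flat blade. Wooden handle 90 long (x), 26 wide, 44 mm tall; origin: centre of its underside, z up, x to the hook. 8 mm steel rod, axis 36 mm up, runs level to x = 180 mm, then straight down as an 8 mm leg ending at z = 0. 0.17 kg, mass centre at x = 20 mm. Rods lie about parallel, 80 mm apart.
- tray_eye (a point): Centre of the opening of the tray's pull loop, 30 mm above the desk; moves with the tray. x points into the recorder (draw out along -x), z up. The loop is a level U of 6 mm steel bar on the tray's grey front panel; opening 44 mm (x) by 58 mm (y), free down to the desk. Its front cross bar's axis is 25 mm out (-x) from here.
- tray (a joint): How far the tray is drawn out, m: 0 fully in, 0.12 at its stop. It starts 0 to 0.015, slides along -x of tray_eye, stays where left and takes about 3 to 6 N to move slowly.
- recorder: Fixed blue case on a narrower plinth; origin: centre of its underside on the desk, x points inwards from its front (two steel catches), which faces the robot's right. Case 280 (x) by 300 mm, 100 to 210 mm up, rim 5 mm wider; white drum on top to 315 mm. It overhangs the front by 90 mm (edge at x = -140 mm). Beneath it, midway in y, the loop's centre is at x = -75 mm when the tray is in.
- mat: Black rubber tool mat fixed on the desk, 330 mm (x) by 300 mm (y), 3 mm thick. Origin: centre of its underside, z up. The rods lie on it roughly along its x axis, their working ends towards +x (away from the robot).
Not all that is in view belongs to the job. What is shaped like the hook but orange or white is not meant.

How it is judged:
By the outcome, as a careful person would: the job done as asked, in the order asked, and still so for the second after the job is handed in, with the robot touching nothing.
It also fails if it takes over 45 s, if anything falls off the work surface, if the arm or the gripper's body presses on something with over 40 N, if the wrist force passes 120 N, or if a joint passes its speed limit or range.

## Robot

A 6-joint arm with a two-finger parallel gripper is mounted at the origin on the work surface. World frame = base frame: x ahead of the robot, y to its left, z up, the work surface at z = 0. Lengths are in m, angles in rad, forces in N, time in s.
With the tool pointing down it reaches from about 0.3 to 0.85 m from the base axis. Payload 4.2 kg.
Tool frame: the origin (TCP) lies midway between the tips of the shut fingers; the grasp point (between the pads) lies 19 mm behind it; z points along the fingers, y is the direction in which the jaws open and shut (so a half turn about z gives the same grasp; the last joint's range is limited). The gripper opens to 91 mm and grips with 3 to 60 N. Pads are 32 mm wide; open, the fingers measure 118 mm over their backs; the gripper's body (76 mm by 178 mm) begins 60 mm behind the grasp point.
Start: joints at [-1.295, 0.32, 1.565, -0, 1.257, -0.02], TCP at [0.168, -0.55, 0.214] pointing down, gripper open.
Joint ranges: [-3.11, 3.11], [-0.84, 2.01], [0.21, 2.61], [-1.34, 4.49], [0.05, 2.63], [-2.56, 2.56]. Speed limits (rad/s): [2.57, 2.57, 3.14, 3.14, 3.14, 3.14].

## Interface

Orientations are given as [roll, pitch, yaw] about the fixed x, y, z axes, in that order (R = Rz(yaw) Ry(pitch) Rx(roll)).
In Python, from rig import r gives the robot as it stands.
- The arm moves only by the tool move_arm, never from a script. Its argument "deltas" is a list of rows, each a list of 5 numbers: the shift along the tool's x, y, z in cm, then the turn about the tool's z in degrees, then the finger opening in cm, from 0 to 9.12. A call has 1 to 10 rows; each row is the pose to reach, as a shift and turn from the pose commanded when the call began, along the tool's axes at that moment; what a row does not reach only later rows make up. A row lasts 1/8 s, in which the tool goes at most 62.5 mm and 10.7 degrees, less where a joint would pass 70% of its speed; a pose out of reach is approached as far as the arm can. A call with a gripper value outside its range is refused whole. The fingers move at their own pace and stop on an object; the grip force is fixed at half the most. Time passes only in rows, so rows that repeat a pose let the fingers close. It gives the time, the measured TCP pose, the force and the opening at its end, in the units of the state.
- r.get_state(): the state, without advancing time (a new reading comes with each control period).
- r.grab_frame(name): name is "scene" or "top"; returns a dict with "frame" (420x560x3 uint8, red, green, blue), "fx", "fy", "cx", "cy" (pixels), "k1" (the pictures are not rectified: a ray, as slopes to the right and down, at radius r is drawn at 1 + k1 r^2 times it, then the intrinsics apply), "R" (3x3) and "t" (3): a world point X has camera coordinates R X + t. Camera axes: x right, y down, z forward; pixel columns grow to the right and rows downward; lengths in m; the calibration is good to about 2 mm. A picture is of the moment at which its call begins. There is no depth.
- r.sign_off(): hands the job in, once; it reports no verdict.
Trained networks look in the newest picture that a camera, given by its name, has taken for a name from the list of things; names that differ only in an ending like _2 or _b are one class to them, and where a whole thing is asked for, a point or a joint stands for the part that bears it (a point fixed in the world has none). Each returns a list of dicts, best first, with "score" (0 to 1); they miss things now and then, are a little off and sometimes report something else, mostly with a low value. They report only what shows in the picture. A call takes as long as a camera call. They do not tell look-alikes from the thing itself.
- r.outline_of(camera, query): "mask" (420x560 bool, what is visible of it) and "point" ([row, column] in pixels, amid what is visible of it).
- r.place_of(camera, query): "point" ([row, column] in pixels: a listed point, or the origin of a listed thing).
The state is a dict: "time_s": time; "joints": joint angles; "joint_velocities": joint speeds; "effort": joint torques, N m; "eef_pos": TCP position; "orientation": TCP orientation; "force": force on the tool from outside, world axes, zero at the start; "ft_torque": the same for the moment, N m; "opening": finger opening in m.
Only numpy, scipy, OpenCV 4.12 (cv2) and the standard library are available. Lean on these libraries where they do the work, as an engineer would, in place of code of your own. Each camera call takes 0.05 s, during which the arm holds its last target. There are 200 camera calls.

## Working session

There is one attempt and no reset: what is moved stays moved. The work goes in short steps, Python scripts to look and compute and a tool call to move; the robot and the scene stay as the last step left them, time stands still between calls to the robot, and variables do not carry over. Pictures are saved under pics/ and viewed, about 8 in all and at most 12, crops included, and the job is handed in when it is done.

Besides the shell and the picture viewer there is one more tool, called after "Request:" by a JSON object that holds its "fn" and its "kwargs". move_arm: Moves the arm, as the interface text tells. Its arguments: {"type":"object","properties":{"deltas":{"type":"array","items":{"type":"array","items":{"type":"number"}}}},"required":["deltas"]}

```bash
mkdir -p pics; ls
cat > h.py <<'E'
import numpy as np, cv2
from rig import r
def K(f): return np.array([[f['fx'],0,f['cx']],[0,f['fy'],f['cy']],[0,0,1.]])
def ray(f,pt):
    # pt row,col -> origin, dir world
    d=np.array([(pt[1]-f['cx'])/f['fx'],(pt[0]-f['cy'])/f['fy']]); u=d.copy()
    for _ in range(20): u=d/(1+f['k1']*(u@u))
    R=np.array(f['R']);t=np.array(f['t'])
    return -R.T@t, R.T@np.array([u[0],u[1],1.])
def atz(f,pt,z):
    o,d=ray(f,pt); return o+d*(z-o[2])/d[2]
def proj(f,X):
    c=np.array(f['R'])@np.array(X)+np.array(f['t']); u=c[:2]/c[2]; u=u*(1+f['k1']*(u@u))
    return np.array([u[1]*f['fy']+f['cy'],u[0]*f['fx']+f['cx']])
def tri(f1,p1,f2,p2):
    o1,d1=ray(f1,p1);o2,d2=ray(f2,p2)
    s=np.linalg.lstsq(np.c_[d1,-d2],o2-o1,rcond=None)[0]
    a=o1+d1*s[0];b=o2+d2*s[1]; return (a+b)/2,np.linalg.norm(a-b)
def save(f,n,crop=None,s=1):
    im=f['frame'][:,:,::-1]
    if crop: im=im[crop[0]:crop[1],crop[2]:crop[3]]
    cv2.imwrite('pics/'+n,cv2.resize(im,None,fx=s,fy=s,interpolation=cv2.INTER_CUBIC))
E
python3 - <<'E'
from h import *
F={c:r.grab_frame(c) for c in('scene','top')}
im=np.hstack([F['scene']['frame'],F['top']['frame']])[:,:,::-1]
cv2.imwrite('pics/a.png',F['scene']['frame'][:,:,::-1]);cv2.imwrite('pics/b.png',F['top']['frame'][:,:,::-1])
for c in F:
    f=F[c];print(c,f['fx'],f['k1'],-np.array(f['R']).T@f['t'])
    for q in('hook','tray_eye','recorder','mat','tray'):
        try:print(q,'place',[(np.round(x['point'],1).tolist(),round(x['score'],2)) for x in r.place_of(c,q)][:6])
        except Exception as e:print(q,e)
        if q in('hook','tray'):print(q,'outl',[(np.round(x['point'],1).tolist(),round(x['score'],2)) for x in r.outline_of(c,q)][:6])
print(r.get_state())
E
```

```text
pics
scene 461.9249406158118 -0.021382780317358775 [0.67919245 0.26985501 1.45379126]
hook place [([100.1, 238.2], 0.95), ([156.5, 305.0], 0.94), ([230.8, 321.7], 0.7), ([214.0, 244.0], 0.66)]
hook outl [([214.8, 241.6], 0.89), ([232.1, 318.2], 0.85), ([151.5, 304.8], 0.83), ([96.6, 232.6], 0.83)]
tray_eye place []
recorder place []
mat place [([203.9, 210.5], 0.71)]
tray it knows: hook, mat, recorder, tray_eye
tray outl []
top 471.16672973804833 0.013206446064193557 [ 0.20454013 -0.08076486  1.55125791]
hook place [([242.9, 248.1], 0.73), ([255.5, 423.2], 0.62), ([274.7, 326.8], 0.6), ([185.9, 308.0], 0.59)]
hook outl [([253.1, 424.3], 0.97), ([178.6, 307.7], 0.65), ([233.8, 246.6], 0.65), ([272.0, 329.9], 0.62)]
tray_eye place []
recorder place []
mat place [([169.4, 336.5], 0.76)]
tray it knows: hook, mat, recorder, tray_eye
tray outl []
{'time_s': 0.7, 'joints': array([-1.29501686e+00,  3.19594447e-01,  1.56449344e+00,  3.85230582e-05,
        1.25740705e+00, -1.99737348e-02]), 'joint_velocities': array([ 1.79892338e-03, -1.58410617e-03, -6.15725317e-04, -6.32030469e-04,
        5.98851231e-05, -4.80548914e-04]), 'effort': array([-5.68088235e-04, -4.12235320e+01, -2.32192969e+01,  7.27311638e-02,
        3.75492568e-02,  3.28939495e-05]), 'eef_pos': array([ 0.1676212 , -0.55004284,  0.21398169]), 'orientation': array([ 3.14149422e+00, -3.46888920e-05,  2.95741332e-01]), 'force': array([ 0.34771639, -0.40763002,  0.76189146]), 'ft_torque': array([0.03025826, 0.03653409, 0.04087181]), 'opening': 0.09115828424847372}
```

View pics/a.png

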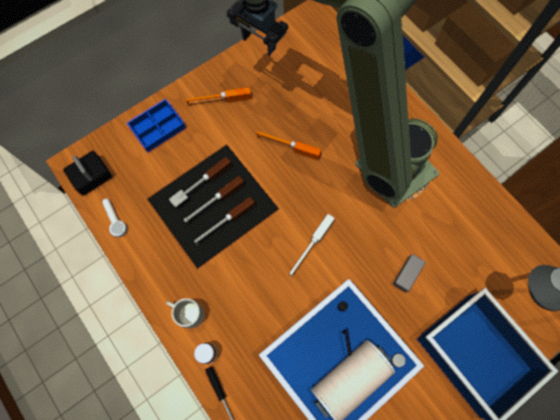

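View pics/b.png

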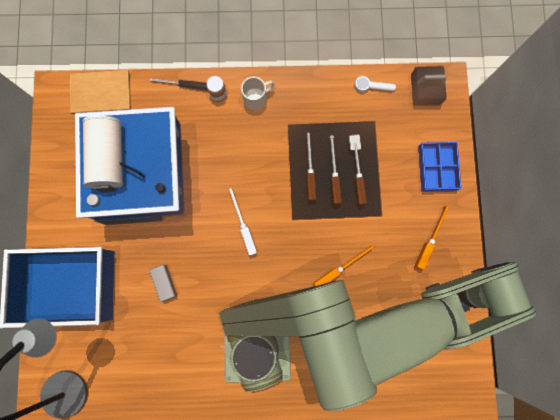

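The mat with three dark-handled rods shows at scene (195,205) and top (335,170) (column, row about). The recorder is at top (128,165), with its front to the right. Candidates in top (col,row):
- mat rods at (311,165), (334,170) and (357,170, the blade)
- white look-alike at (243,225)
- orange look-alikes at (345,265) and (430,240)
- screwdriver at (185,85)

One close crop will separate hook from ball.

Run:
```python
from h import *
F={c:r.grab_frame(c) for c in('scene','top')}
a=F['scene']['frame'][145:265,145:280];b=F['top']['frame'][118:223,285:385]
a=cv2.resize(a,(430,400),interpolation=cv2.INTER_CUBIC);b=cv2.resize(b,(370,400),interpolation=cv2.INTER_CUBIC)
cv2.imwrite('pics/c.png',np.hstack([a,b])[:,:,::-1])
f=F['top'];g=F['scene']
for p in [(132,311),(138,333),(137,355),(200,311),(203,336),(204,361)]:print(p,atz(f,p,.039).round(3))
for p in [(242,196),(220,186),(203,251),(183,240)]:print(p,atz(g,p,.04).round(3))
# recorder rim corners top z .21
for p in [(110,76),(108,176),(213,180),(216,77)]:print('rim',atz(f,p,.21).round(3))
for p in [(282,348),(355,262),(366,422)]:print('rimS',atz(g,p,.21).round(3))
for p in [(124,289),(122,376),(216,381),(219,292)]:print('mat',atz(f,p,.003).round(3))
```

```text
(132, 311) [ 0.692 -0.195  0.039]
(138, 333) [ 0.67  -0.267  0.039]
(137, 355) [ 0.671 -0.341  0.039]
(200, 311) [ 0.463 -0.187  0.039]
(203, 336) [ 0.451 -0.268  0.039]
(204, 361) [ 0.445 -0.349  0.039]
(242, 196) [ 0.689 -0.179  0.04 ]
(220, 186) [ 0.675 -0.259  0.04 ]
(203, 251) [ 0.475 -0.182  0.04 ]
(183, 240) [ 0.463 -0.26   0.04 ]
rim [0.72  0.508 0.21 ]
rim [0.72  0.215 0.21 ]
rim [0.405 0.202 0.21 ]
rim [0.404 0.494 0.21 ]
rimS [0.42  0.212 0.21 ]
rimS [0.717 0.227 0.21 ]
rimS [0.404 0.494 0.21 ]
mat [ 0.734 -0.123  0.003]
mat [ 0.734 -0.421  0.003]
mat [ 0.409 -0.42   0.003]
mat [ 0.407 -0.124  0.003]
```

View pics/c.png

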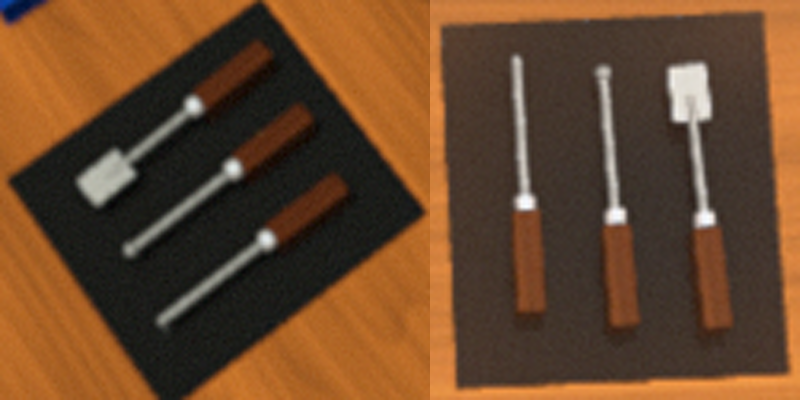

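The left rod in top (tip 311,132; handle 311,185) has a plain end, so it is the hook. The middle rod ends in a ball (333,138) and the right one in a blade. Next I refine the hook and recorder poses on rectified planes.

```bash
cat >> h.py <<'E'
def rect(f,z,x0,x1,y0,y1,s=.001):
    # rows: x decreasing (x up), cols: y decreasing (right = -y)
    xs=np.arange(x1,x0,-s);ys=np.arange(y1,y0,-s)
    X,Y=np.meshgrid(xs,ys,indexing='ij');P=np.stack([X,Y,np.full_like(X,z)],-1)
    c=P@np.array(f['R']).T+np.array(f['t']);u=c[...,:2]/c[...,2:]
    u=u*(1+f['k1']*(u**2).sum(-1,keepdims=True))
    return cv2.remap(f['frame'],(u[...,0]*f['fx']+f['cx']).astype('f4'),(u[...,1]*f['fy']+f['cy']).astype('f4'),cv2.INTER_LINEAR)
E
python3 - <<'E'
from h import *
outs=[]
for c in('scene','top'):
    f=r.grab_frame(c)
    # recorder rim
    im=rect(f,.21,.36,.76,.17,.55); 
    w=(im.min(2)>150).astype('u1')
    for nm,rng in(('front',None),):
        pts=[]
        for i in range(70,330):   # x=.76-i/1000 ; last white column = front edge
            js=np.where(w[i,250:])[0]
            if len(js): pts.append((.76-i*.001,.55-.001*(250+js.max()+.5)))
        p=np.array(pts);k=np.polyfit(p[:,0],p[:,1],1)
        for _ in range(3):
            q=abs(np.polyval(k,p[:,0])-p[:,1])<.004;k=np.polyfit(p[q,0],p[q,1],1)
        print(c,'front y=',k,'at x=.56',np.polyval(k,.56),q.sum())
    # side edges at y columns in front half
    for nm in('hi','lo'):
        pts=[]
        for j in range(200,320):
            iz=np.where(w[:,j])[0]
            if len(iz): pts.append((.55-.001*j,.76-.001*(iz.min() if nm=='hi' else iz.max())))
        p=np.array(pts);k=np.polyfit(p[:,0],p[:,1],1)
        for _ in range(3):
            q=abs(np.polyval(k,p[:,0])-p[:,1])<.004;k=np.polyfit(p[q,0],p[q,1],1)
        print(c,nm,'x=',k,'at y=.25',np.polyval(k,.25),q.sum())
    # handles at z=.044
    h=rect(f,.045,.40,.74,-.43,-.12);hsv=cv2.cvtColor(h,cv2.COLOR_RGB2HSV)
    m=((hsv[...,1]>110)&((hsv[...,0]<14)|(hsv[...,0]>170))).astype('u1')
    n,l,st,ce=cv2.connectedComponentsWithStats(m)
    for i in range(1,n):
        if 800<st[i,4]<8000:
            R=cv2.minAreaRect(np.argwhere(l==i)[:,::-1].astype('f4'))
            print(c,'handle x,y',.74-R[0][1]*.001,-.12-R[0][0]*.001,R[1],R[2])
    # steel rod of hook
    m=(h[...,:].min(2)>100);m[:,120:]=0
    a=np.argwhere(m); 
    if len(a):
        k=cv2.fitLine(a.astype('f4'),cv2.DIST_HUBER,0,.01,.01).ravel();print('rod slope dy/dx',k[1]/k[0],'y at x=.6',-.12-.001*(k[3]+(140-k[2])*k[1]/k[0]),'tip x',.74-.001*a[:,0].min(),'ferrule x',.74-.001*a[:,0].max())
    outs.append(np.hstack([im[:400],cv2.copyMakeBorder(h,0,60,0,0,cv2.BORDER_CONSTANT)]))
im=np.vstack(outs);cv2.imwrite('pics/d.png',cv2.resize(im,(690*3//4,600))[:,:,::-1])
E
```

```text
scene front y= [0.04754599 0.18532739] at x=.56 0.21195315008073629 260
scene hi x= [-0.04811098  0.73393457] at y=.25 0.7219068280204641 120
scene lo x= [-0.04795472  0.42319751] at y=.25 0.411208832789314 120
scene handle x,y 0.666500015258789 -0.2669999694824219 (293.99993896484375, 146.99996948242188) 0.0
scene handle x,y 0.44663760375976563 -0.31988429260253903 (141.24583435058594, 299.284912109375) 53.756690979003906
scene handle x,y 0.5101158905029297 -0.18409964752197266 (96.47509765625, 40.739479064941406) 88.69805145263672
scene handle x,y 0.4957388305664062 -0.2636878967285156 (95.86744689941406, 42.40153884887695) 87.95458984375
scene handle x,y 0.4921610107421875 -0.34381329345703127 (98.71224975585938, 46.88756561279297) 88.26429748535156
rod slope dy/dx 0.028245589 y at x=.6 -0.18541776 tip x 0.691 ferrule x 0.552
top front y= [0.04705065 0.1870935 ] at x=.56 0.21344185929013515 260
top hi x= [-0.04702063  0.73556783] at y=.25 0.7238126687038452 120
top lo x= [-0.0471873   0.42418291] at y=.25 0.4123860858392943 120
top handle x,y 0.4997103271484375 -0.1871652374267578 (105.7464599609375, 36.42304992675781) 88.12212371826172
top handle x,y 0.48639263916015624 -0.26836643981933594 (102.67964935302734, 34.71556091308594) 88.51213073730469
top handle x,y 0.48199777221679685 -0.34796685791015625 (102.7053451538086, 36.6519660949707) 86.18592071533203
rod slope dy/dx 0.028376749 y at x=.6 -0.18652385 tip x 0.69 ferrule x 0.552
```

View pics/d.png

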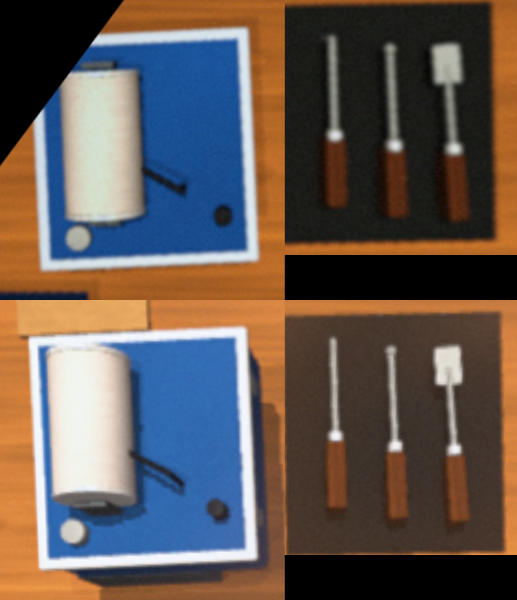

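```bash
cat >> h.py <<'E'
def delta(x,y,z,yawdeg,s=None):
    s=s or r.get_state();p=s['eef_pos'];w=s['orientation'][2]
    d=np.array([x,y,z])-p
    c,n=np.cos(w),np.sin(w)
    dy=(yawdeg-np.degrees(w)+180)%360-180
    print('cm',np.round([100*(c*d[0]+n*d[1]),100*(n*d[0]-c*d[1]),-100*d[2]],2),'turn',round(-dy,2),'| at',p.round(4),'yaw',round(np.degrees(w),2),'rp',s['orientation'][:2].round(3),'F',s['force'].round(1),'op',round(s['opening'],4),'t',round(s['time_s'],2))
E
python3 -c "
from h import *
delta(.527,-.1875,.10,1.6)
delta(.527,-.1875,.012,1.6)"
```

```text
cm [ 44.94 -24.2   11.4 ] turn 15.35 | at [ 0.1676 -0.55    0.214 ] yaw 16.95 rp [ 3.141 -0.   ] F [-0.4  0.5  0. ] op 0.0911 t 0.9
cm [ 44.94 -24.2   20.2 ] turn 15.35 | at [ 0.1676 -0.55    0.214 ] yaw 16.95 rp [ 3.141 -0.   ] F [-0.4  0.5  0. ] op 0.0911 t 0.9
```

Request:
{"fn": "move_arm", "kwargs": {"deltas": [[5.5, -3, 0, 2, 5.5], [11, -6, 0, 4, 5.5], [16.5, -9, 0, 6, 5.5], [22, -12, 0, 8, 5.5], [27.5, -15, 0, 10, 5.5], [33, -18, 0, 12, 5.5], [38.5, -21, 3, 14, 5.5], [44.94, -24.2, 8, 15.35, 5.5], [44.94, -24.2, 11.4, 15.35, 5.5], [44.94, -24.2, 11.4, 15.35, 5.5]]}}

```text
time_s: 2.15
eef_pos: [0.5252, -0.1852, 0.0963]
orientation: [-3.138, 0.008, 0.031]
force: [-0.2, 0.7, 0.9]
opening: 0.0546
```

```bash
python3 -c "
from h import *
delta(.527,-.1875,.012,1.6)
a=r.grab_frame('scene');b=r.grab_frame('top')
A=cv2.resize(a['frame'][130:290,130:310],(400,356));B=cv2.resize(b['frame'][110:240,270:400],(356,356))
cv2.imwrite('pics/e.png',np.hstack([A,B])[:,:,::-1])"
```

```text
cm [0.18 0.23 8.43] turn 0.18 | at [ 0.5252 -0.1852  0.0963] yaw 1.78 rp [-3.138  0.008] F [-0.2  0.7  0.9] op 0.0546 t 2.15
```

View pics/e.png

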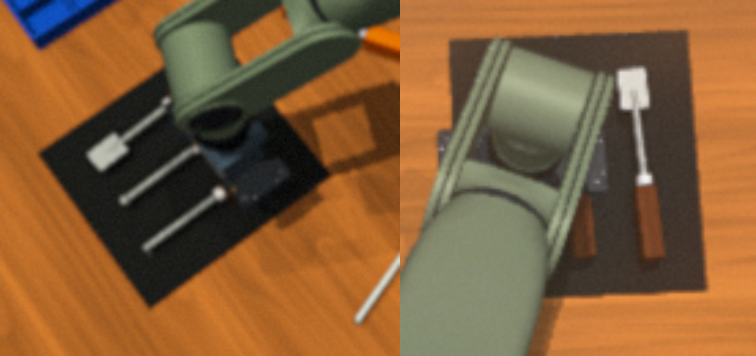

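The gripper stands over the plain-ended rod (scene crop: tip 147,247, ferrule 220,193). Going down and gripping.

Request:
{"fn": "move_arm", "kwargs": {"deltas": [[0, 0, 0, 0, 5.5], [0, 0, 3, 0, 5.5], [0, 0, 6, 0, 5.5], [0, 0, 8.3, 0, 5.5], [0, 0, 8.7, 0, 5.5], [0, 0, 8.7, 0, 5.5], [0, 0, 8.7, 0, 1.5], [0, 0, 8.7, 0, 1.5], [0, 0, 8.7, 0, 1.5], [0, 0, 8.7, 0, 1.5]]}}

```text
time_s: 3.5
eef_pos: [0.5273, -0.1878, 0.0134]
orientation: [3.141, -0.001, 0.028]
force: [-0.4, -0.7, 2.8]
opening: 0.0257
```

```bash
python3 -c "
from h import *
delta(.527,-.1875,.012,1.6)"
```

```text
cm [-0.03 -0.03  0.14] turn 0.01 | at [ 0.5273 -0.1878  0.0134] yaw 1.61 rp [ 3.141e+00 -1.000e-03] F [-0.4 -0.7  2.8] op 0.0257 t 3.5
```

Request:
{"fn": "move_arm", "kwargs": {"deltas": [[0, 0, -5, 0, 1.5], [0.6, -1.7, -10, -10, 1.5], [1.2, -3.7, -12, -20, 1.5], [1.8, -5.7, -12, -30, 1.5], [2.4, -7.7, -12, -40, 1.5], [3.0, -9.7, -12, -50, 1.5], [3.6, -11.7, -12, -60, 1.5], [4.3, -13.7, -12, -70, 1.5], [5, -15.7, -12, -80, 1.5], [5.76, -17.43, -12, -90, 1.5]]}}

```text
time_s: 4.75
eef_pos: [0.5792, -0.0108, 0.1322]
orientation: [-3.14, -0.0, 1.605]
force: [-0.1, 0.2, -2.9]
opening: 0.0256
```

Request:
{"fn": "move_arm", "kwargs": {"deltas": [[0, 0, 0, -1.1, 1.5], [0, 0, 0, -1.1, 1.5], [0, 0, 0, -1.1, 1.5]]}}

```text
time_s: 5.12
eef_pos: [0.5793, -0.0125, 0.1328]
orientation: [-3.141, 0.0, 1.616]
force: [-0.3, -0.7, -2.7]
opening: 0.0258
```

Run:
```python
from h import *
delta(.580,-.012,.0585,92.7)
s=r.get_state()
a=r.grab_frame('scene');b=r.grab_frame('top')
p=s['eef_pos'];w=s['orientation'][2];u=np.array([np.cos(w),np.sin(w),0])
tip=p+u*.164+np.array([0,0,-.0104+.040]);leg=p+u*.16+np.array([0,0,-.0104])
I=[]
for f,c in((a,(180,340,190,350)),(b,(90,250,170,330))):
    im=f['frame'].copy()
    for X,col in((tip,(255,0,0)),(leg,(0,255,0))):
        q=proj(f,X);print(q.round(1))
        im[int(round(q[0])),int(round(q[1]))]=col
    I.append(cv2.resize(im[c[0]:c[1],c[2]:c[3]],(400,400),interpolation=cv2.INTER_NEAREST))
cv2.imwrite('pics/f.png',np.hstack(I)[:,:,::-1])
```

```text
cm [0.04 0.07 7.43] turn -0.12 | at [ 0.5793 -0.0125  0.1328] yaw 92.58 rp [-3.141  0.   ] F [-0.3 -0.7 -2.7] op 0.0258 t 5.12
[299.8 289.2]
[300.5 288.1]
[160.2 200.5]
[163.4 203.9]
```

View pics/f.png

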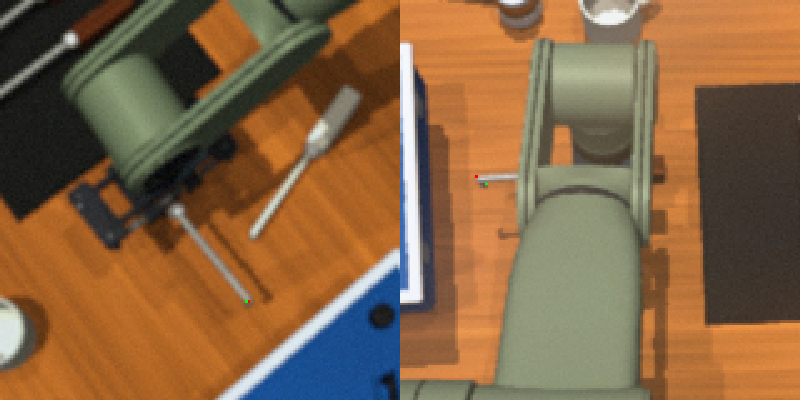

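The tip lies on its predicted pixel in both views (red and green marks), level and with its leg down. Now I lower it and insert. Forward is tool x.

Request:
{"fn": "move_arm", "kwargs": {"deltas": [[0, 0, 4, 0, 1.5], [0.1, 0, 7.4, 0, 1.5], [0.1, 0, 7.4, 0, 1.5], [0.1, 0, 7.4, 0, 1.5]]}}

```text
time_s: 5.72
eef_pos: [0.5807, -0.011, 0.0602]
orientation: [3.139, 0.0, 1.617]
force: [-0.6, -0.6, -1.7]
opening: 0.026
```

```bash
python3 -c "
from h import *
delta(.5735,.118,.0585,92.7)
delta(.5735,.118,.0235,92.7)"
```

```text
cm [12.92 -0.12  0.17] turn -0.03 | at [ 0.5807 -0.011   0.0602] yaw 92.67 rp [3.139 0.   ] F [-0.6 -0.6 -1.7] op 0.026 t 5.72
cm [12.92 -0.12  3.67] turn -0.03 | at [ 0.5807 -0.011   0.0602] yaw 92.67 rp [3.139 0.   ] F [-0.6 -0.6 -1.7] op 0.026 t 5.72
```

Request:
{"fn": "move_arm", "kwargs": {"deltas": [[4, 0, 0.1, 0, 1.5], [8, 0, 0.1, 0, 1.5], [11, 0, 0.1, 0, 1.5], [12.9, -0.1, 0.1, 0, 1.5], [12.9, -0.1, 0.1, 0, 1.5], [12.9, -0.1, 0.1, 0, 1.5]]}}

```text
time_s: 6.48
eef_pos: [0.5728, 0.1172, 0.0583]
orientation: [3.141, 0.001, 1.618]
force: [0.2, -0.8, -1.4]
opening: 0.0257
```

Request:
{"fn": "move_arm", "kwargs": {"deltas": [[0, 0, 1, 0, 1.5], [0, 0, 2, 0, 1.5], [0, 0, 3, 0, 1.5], [0, 0, 3.7, 0, 1.5], [0, 0, 3.7, 0, 1.5], [0, 0, 3.7, 0, 1.5]]}}

```text
time_s: 7.22
eef_pos: [0.5728, 0.1182, 0.0211]
orientation: [3.141, 0.0, 1.618]
force: [-0.4, -0.1, -1.7]
opening: 0.0258
```

```bash
python3 -c "
from h import *
delta(.5735,.118,.0235,92.7)"
```

```text
cm [-0.02  0.07 -0.24] turn 0.0 | at [0.5728 0.1182 0.0211] yaw 92.7 rp [3.141 0.   ] F [-0.4 -0.1 -1.7] op 0.0258 t 7.22
```

Request:
{"fn": "move_arm", "kwargs": {"deltas": [[-0.8, 0, 0, 0, 1.5], [-1.6, 0, 0, 0, 1.5], [-2.4, 0, 0, 0, 1.5], [-3.2, 0, 0, 0, 1.5], [-4, 0, 0, 0, 1.5]]}}

```text
time_s: 7.85
eef_pos: [0.5745, 0.078, 0.021]
orientation: [3.141, -0.001, 1.617]
force: [-0.4, 4.1, -1.9]
opening: 0.0259
```

Request:
{"fn": "move_arm", "kwargs": {"deltas": [[-1, 0, 0, 0, 1.5], [-2, 0, 0, 0, 1.5], [-3, 0, 0, 0, 1.5], [-4, 0, 0, 0, 1.5], [-5, 0, 0, 0, 1.5], [-6, 0, 0, 0, 1.5], [-7, 0, 0, 0, 1.5], [-7.8, 0, 0, 0, 1.5]]}}

```text
time_s: 8.85
eef_pos: [0.5781, -0.0005, 0.021]
orientation: [-3.142, 0.0, 1.618]
force: [0.6, 3.2, -0.8]
opening: 0.0262
```

Request:
{"fn": "move_arm", "kwargs": {"deltas": [[-0.3, 0, 0, 0, 1.5], [-0.6, 0, 0, 0, 1.5], [-0.9, 0, 0, 0, 1.5], [-1.2, 0, 0, 0, 1.5]]}}

```text
time_s: 9.35
eef_pos: [0.5786, -0.0119, 0.0208]
orientation: [-3.141, 0.0, 1.618]
force: [0.6, 3.1, -4.2]
opening: 0.026
```

Request:
{"fn": "move_arm", "kwargs": {"deltas": [[-0.2, 0, 0, 0, 1.5], [-0.4, 0, 0, 0, 1.5], [-0.4, 0, 0, 0, 1.5]]}}

```text
time_s: 9.72
eef_pos: [0.5788, -0.016, 0.021]
orientation: [-3.141, 0.0, 1.618]
force: [0.0, 2.7, -2.8]
opening: 0.0258
```

Run:
```python
from h import *
delta(.5728,.1182,.0211,92.7)
for c in('scene','top'):
    f=r.grab_frame(c)
    for x in r.place_of(c,'tray_eye')[:2]:print(c,x,atz(f,x['point'],.03).round(4))
```

```text
cm [ 1.343e+01  4.000e-02 -1.000e-02] turn 0.01 | at [ 0.5788 -0.016   0.021 ] yaw 92.71 rp [-3.141  0.   ] F [ 0.   2.7 -2.8] op 0.0258 t 9.72
scene {'point': [310.7, 292.8], 'score': 0.68} [0.5717 0.1719 0.03  ]
top {'point': [173.0, 200.0], 'score': 0.9} [0.5637 0.1751 0.03  ]
top {'point': [170.1, 334.1], 'score': 0.28} [ 0.5627 -0.2675  0.03  ]
```

Request:
{"fn": "move_arm", "kwargs": {"deltas": [[-0.2, 0, 0, 0, 1.5], [-0.4, 0, 0, 0, 1.5], [-0.4, 0, 0, 0, 1.5]]}}

```text
time_s: 10.3
eef_pos: [0.5786, -0.0181, 0.0206]
orientation: [-3.141, -0.003, 1.616]
force: [0.4, 8.5, -3.1]
opening: 0.026
```

Request:
{"fn": "move_arm", "kwargs": {"deltas": [[-0.2, 0, 0, 0, 1.5], [-0.4, 0, 0, 0, 1.5], [-0.4, 0, 0, 0, 1.5]]}}

```text
time_s: 10.68
eef_pos: [0.5781, -0.0186, 0.02]
orientation: [-3.139, -0.009, 1.614]
force: [-1.7, 22.2, -6.3]
opening: 0.0256
```

The stop is reached: force rose to 22 N with no more travel, after about 136 mm against 133 mm expected. Relaxing to mid-opening, then lifting out.

Request:
{"fn": "move_arm", "kwargs": {"deltas": [[0.6, 0, 0, 0, 1.5], [1.3, 0, 0, 0, 1.5], [2, 0, 0, 0, 1.5], [2, 0, 0, 0, 1.5], [2, 0, -0.8, 0, 1.5], [2, 0, -2, 0, 1.5], [2, 0, -3.2, 0, 1.5], [2, 0, -5, 0, 1.5], [2, 0, -9, 0, 1.5], [2, 0, -9, 0, 1.5]]}}

```text
time_s: 11.92
eef_pos: [0.5809, -0.004, 0.1149]
orientation: [3.133, 0.001, 1.618]
force: [-0.0, -0.1, -3.0]
opening: 0.0258
```

Run:
```python
from h import *
s=r.get_state()
delta(.56,-.06,.13,92.7)
a=r.grab_frame('scene');b=r.grab_frame('top')
p=s['eef_pos'];w=s['orientation'][2];u=np.array([np.cos(w),np.sin(w),0])
tip=p+u*.164+np.array([0,0,-.0104+.040])
I=[]
for f,c in((a,(200,360,200,360)),(b,(90,250,120,280))):
    n='scene' if f is a else 'top'
    for x in r.place_of(n,'tray_eye')[:1]:print(n,x,atz(f,x['point'],.03).round(4))
    im=f['frame'].copy()
    q=proj(f,tip);im[int(round(q[0])),int(round(q[1]))]=(255,0,0)
    q=proj(f,[.5714,.163,.03]);im[int(round(q[0])),int(round(q[1]))]=(0,255,0)
    I.append(cv2.resize(im[c[0]:c[1],c[2]:c[3]],(400,400),interpolation=cv2.INTER_NEAREST))
cv2.imwrite('pics/g.png',np.hstack(I)[:,:,::-1])
```

```text
cm [-5.5  -2.35 -1.51] turn -0.01 | at [ 0.5809 -0.004   0.1149] yaw 92.69 rp [3.133e+00 1.000e-03] F [-0.  -0.1 -3. ] op 0.0258 t 11.93
scene {'point': [309.3, 287.5], 'score': 0.92} [0.5821 0.159  0.03  ]
top {'point': [173.2, 203.1], 'score': 0.91} [0.5628 0.165  0.03  ]
```

View pics/g.png

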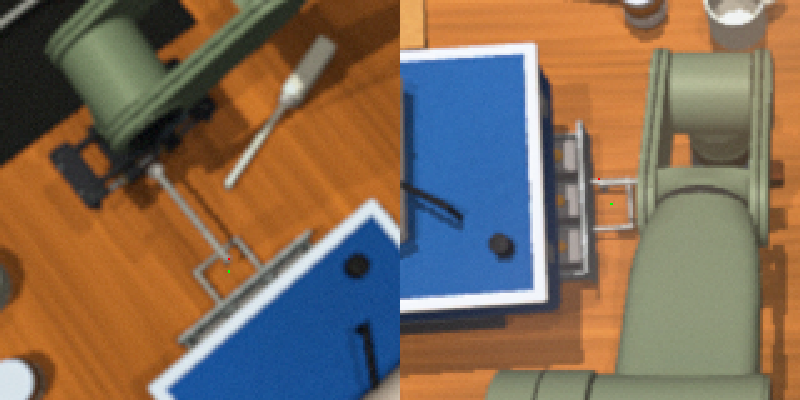

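The tray is out. Its loop opening sits at the predicted stop position (green mark) and the hook is free above it. Returning to the mat.

Request:
{"fn": "move_arm", "kwargs": {"deltas": [[-2, -0.6, -1.5, 10, 1.5], [-4, -1.2, -2, 20, 1.5], [-6, -1.8, -2, 30, 1.5], [-8, -2.5, -2, 40, 1.5], [-10, -3.2, -2, 50, 1.5], [-12, -3.9, -2, 60, 1.5], [-14, -4.6, -2, 70, 1.5], [-16, -5.4, -2, 80, 1.5], [-18.1, -6.2, -2, 90, 1.5], [-18.1, -6.2, -1, 91.1, 1.5]]}}

```text
time_s: 13.38
eef_pos: [0.5244, -0.1885, 0.12]
orientation: [-3.141, 0.001, 0.026]
force: [-0.3, 0.8, -2.5]
opening: 0.0258
```

Request:
{"fn": "move_arm", "kwargs": {"deltas": [[0, 0, 3, 0, 1.5], [0, 0, 5, 0, 1.5], [0, 0, 5, 0, 1.5], [0, 0, 5, 0, 1.5]]}}

```text
time_s: 13.88
eef_pos: [0.5253, -0.1871, 0.071]
orientation: [-3.142, -0.0, 0.029]
force: [-0.4, -0.2, -2.2]
opening: 0.0257
```

Run:
```python
from h import *
s=r.get_state()
delta(.527,-.188,.0134,1.6)
a=r.grab_frame('scene')
p=s['eef_pos'];w=s['orientation'][2];u=np.array([np.cos(w),np.sin(w),0])
tip=p+u*.164+np.array([0,0,-.0104+.040]);leg=p+u*.16+np.array([0,0,-.0104])
im=a['frame'].copy()
q=proj(a,tip);im[int(round(q[0])),int(round(q[1]))]=(255,0,0);print(q)
cv2.imwrite('pics/h.png',cv2.resize(im[130:280,130:290],(640,600),interpolation=cv2.INTER_NEAREST)[:,:,::-1])
```

```text
cm [0.17 0.09 5.76] turn 0.07 | at [ 0.5253 -0.1871  0.071 ] yaw 1.67 rp [-3.142 -0.   ] F [-0.4 -0.2 -2.2] op 0.0257 t 13.88
[236.39115195 191.83048548]
```

View pics/h.png

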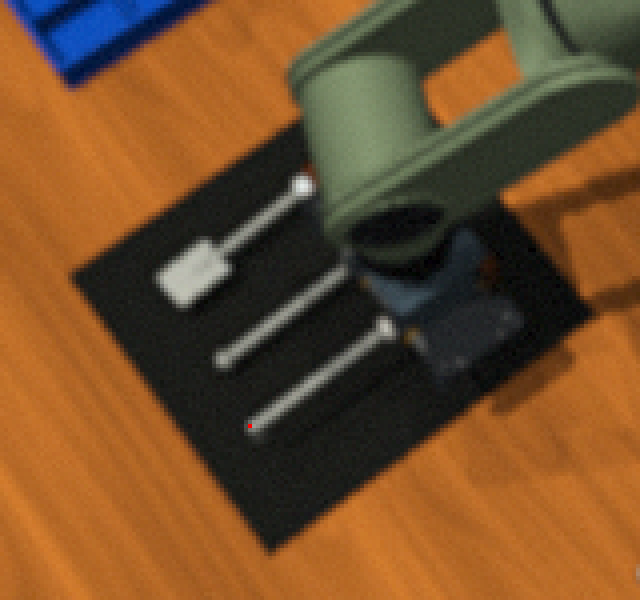

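The hook hangs level over its old spot, with its tip at the predicted pixel. Setting it down slowly.

Request:
{"fn": "move_arm", "kwargs": {"deltas": [[0.2, 0.1, 2, 0, 1.5], [0.2, 0.1, 4, 0, 1.5], [0.2, 0.1, 5, 0, 1.5], [0.2, 0.1, 5.4, 0, 1.5], [0.2, 0.1, 5.6, 0, 1.5], [0.2, 0.1, 5.6, 0, 1.5]]}}

```text
time_s: 14.68
eef_pos: [0.5273, -0.1886, 0.0154]
orientation: [3.141, -0.001, 0.028]
force: [-0.1, -0.0, -1.6]
opening: 0.0259
```

Request:
{"fn": "move_arm", "kwargs": {"deltas": [[0, 0, 0.1, 0, 1.5], [0, 0, 0.2, 0, 1.5], [0, 0, 0.2, 0, 1.5]]}}

```text
time_s: 15.05
eef_pos: [0.5272, -0.1886, 0.0134]
orientation: [3.141, -0.001, 0.028]
force: [-1.3, -0.7, 1.2]
opening: 0.0258
```

Contact: the force has gone from −1.6 to +1.2 N. Releasing and backing up.

Request:
{"fn": "move_arm", "kwargs": {"deltas": [[0, 0, 0, 0, 3.5], [0, 0, 0, 0, 5.5], [0, 0, 0, 0, 5.5], [0, 0, 0, 0, 5.5], [0, 0, -3, 0, 5.5], [0, 0, -7, 0, 5.5], [-3, 3, -12, 0, 5.5], [-7, 7, -17, 0, 5.5], [-11, 12, -19, 0, 5.5], [-14, 17, -19, 0, 5.5]]}}

```text
time_s: 16.3
eef_pos: [0.3986, -0.3519, 0.204]
orientation: [3.138, -0.003, 0.029]
force: [0.7, 0.2, -0.0]
opening: 0.0551
```

Request:
{"fn": "move_arm", "kwargs": {"deltas": [[-5, 5, 0, 0, 5.5], [-7, 9, 0, 0, 5.5], [-7, 9, 0, 0, 5.5], [-7, 9, 0, 0, 5.5]]}}

```text
time_s: 16.8
eef_pos: [0.3315, -0.4417, 0.2014]
orientation: [-3.14, -0.0, 0.027]
force: [1.2, -0.3, -0.3]
opening: 0.0552
```

Run:
```python
from h import *
s=r.get_state();print(s['eef_pos'],s['force'],s['opening'])
a=r.grab_frame('scene');b=r.grab_frame('top')
for n,f in(('scene',a),('top',b)):
    for x in r.place_of(n,'tray_eye')[:1]:print(n,round(x['score'],2),atz(f,x['point'],.03).round(4))
A=cv2.resize(a['frame'][140:350,150:360],(420,420));B=cv2.resize(b['frame'][90:250,160:400],(380,253))
B=cv2.copyMakeBorder(B,0,167,0,0,cv2.BORDER_CONSTANT)
cv2.imwrite('pics/i.png',np.hstack([A,B])[:,:,::-1])
for f in(a,b):
    h=rect(f,.045,.40,.74,-.43,-.12);m=(h.min(2)>100);m[:,120:]=0;q=np.argwhere(m)
    k=cv2.fitLine(q.astype('f4'),cv2.DIST_HUBER,0,.01,.01).ravel();print('slope',k[1]/k[0],'y.6',-.12-.001*(k[3]+(140-k[2])*k[1]/k[0]),'tip',.74-.001*q[:,0].min(),'fer',.74-.001*q[:,0].max())
```

```text
[ 0.3315243  -0.44169366  0.2013732 ] [ 1.18912538 -0.27642185 -0.29573786] 0.05517059248327468
scene 0.95 [0.5716 0.1582 0.03  ]
top 0.73 [0.5585 0.1676 0.03  ]
slope 0.032324784 y.6 -0.1849351 tip 0.691 fer 0.552
slope 0.030583365 y.6 -0.18590158 tip 0.69 fer 0.552
```

View pics/i.png

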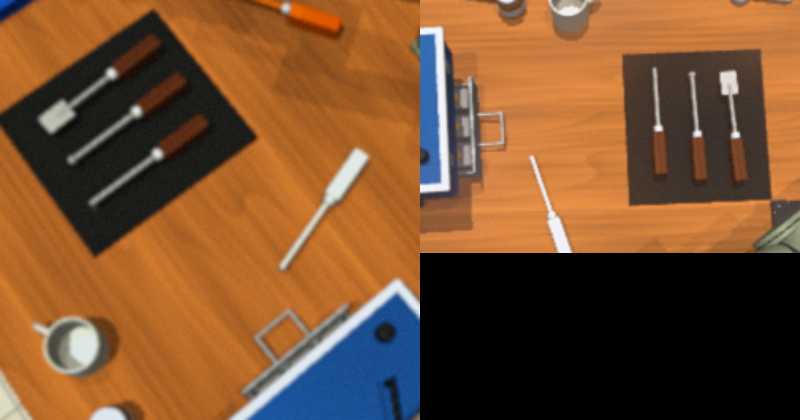

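The hook stands on the mat as before (top crop 657,125), and the tray is out with its loop free (top crop 490,130). Handing in.

```bash
python3 -c "
from rig import r
print(r.sign_off())"
```

```text
the job is handed in; nothing more can be done
None
```

I drew the tray out to its stop with the hooked rod, unhooked it and stood the rod back on the mat. The job was handed in at about 17 s of robot time.

- **Tray:** it moved at about 3–4 N. At the end the force rose to 22 N with no further travel, after about 136 mm of hook travel (133 mm expected). The two cameras put the loop's centre at y = 0.158 and 0.168, averaging the 0.163 predicted for the stop. The single readings were up to about 1 cm apart, so the rise in force is the surer sign that it is fully out.
- **Rod:** it stands within about 1 mm of where it started, parallel to the other two. The rods beside it look unmoved.
- **Robot:** the arm is clear of everything, with the gripper open.

Apart from that spread between the cameras, no check failed.

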